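# Load-test a valve spring: zero the tester, press the retainer home and hold

### The arm

A 6-joint arm with a two-finger parallel gripper is mounted at the origin on a cart in front of the work surface, level with it; the furniture and walls round the work are solid. World frame = base frame: x ahead of the robot, y to its left, z up, the work surface at z = 0. Lengths are in m, angles in rad, forces in N, time in s.
With the tool pointing down it reaches from about 0.3 to 0.775 m from the base axis. Payload 14.6 kg.
Tool frame: the origin (TCP) lies at the very end of the fingers, on their centre line; the grasp point (between the pads) lies 19 mm behind it; z points along the fingers, y is the line along which they close (so a half turn about z gives the same grasp; the last joint's range is limited). The gripper opens to 94 mm and grips with 3 to 60 N. Pads are 16 mm wide; open, the fingers measure 119 mm over their backs; the gripper's body (75 mm by 177 mm) begins 78 mm behind the grasp point.
Start: joints at [-1.188, 0.3, 1.521, -0, 1.321, -0.067], TCP at [0.239, -0.495, 0.205] pointing down, gripper open.
Joint ranges: [-3.03, 3.03], [-0.79, 2.21], [0.23, 2.52], [-1.04, 4.18], [0, 3.07], [-2.55, 2.55]. Speed limits (rad/s): [2.22, 2.22, 2.57, 3.14, 3.14, 3.14].

### API

Orientations are given as a unit quaternion [x, y, z, w].
In Python, from plant import manip, viewer gives the robot as it stands.
- The arm moves only by the tool send_rows, never from a script. Its argument "series" is one flat list of numbers, 7 for each row, row after row: the closure in counts, from 0 (fully open) to 255 (shut), then the shift along the tool's x, y, z in m, then the turn, a rotation vector about the tool's x, y, z in rad. In form: [grip, dx, dy, dz, ax, ay, az, grip, dx, dy, dz, ax, ay, az, ...]. A call has 1 to 10 rows; each row shifts and turns the commanded pose from where the row before left it, along the tool's axes as they then stand; what a row does not reach is not made up. A row lasts 1/12 s, in which the tool goes at most 41.7 mm and 7.16 degrees, less where a joint would pass 70% of its speed; a pose out of reach is approached as far as the arm can. A call is refused whole if a number of a shift passes 0.0417 or a number of a turn 0.125, either way. A call with a gripper value outside its range is refused whole. The fingers move at their own pace and stop on an object; "grip_force" is the grip in N (left out, the last holds). Time passes only in rows, so rows that do not move let the fingers close. It gives the time, the measured TCP pose, the force, the opening and the grip force at its end, in the units of the state.
- manip.get_obs(): the state, without advancing time (a new reading comes with each control period).
- viewer.snapshot(name): name is "scene" or "side" or "wrist"; returns a dict with "frame" (480x640x3 uint8, red, green, blue), "fx", "fy", "cx", "cy" (pixels), "xyz" and "rotation" of the camera in the world; the wrist camera has in their place "tool_from_camera" (4x4, takes a point from camera to tool coordinates, whose origin is the TCP and whose axes are the flange's). Camera axes: x right, y down, z forward; pixel columns grow to the right and rows downward; lengths in m; the calibration is good to about 2 mm. A picture is of the moment at which its call begins: read the wrist's pose just before it. There is no depth.
- manip.close_job(): hands the job in; it is judged then, once.
The state is a dict: "time_s": time; "qpos": joint angles; "qvel": joint speeds; "tau": joint torques, N m; "tcp_pos": TCP position; "tcp_rot": TCP orientation; "wrist_force": force on the tool from outside, world axes, zero at the start; "wrist_torque": the same for the moment, N m; "finger_gap": opening from 0.0 (shut) to 1.0 (fully open); "gripper_force": force on a finger pad.
Only numpy, scipy, OpenCV 4.12 (cv2) and the standard library are available. Lean on these libraries where they do the work, as an engineer would, in place of code of your own. Each camera call takes 0.05 s, during which the arm holds its last target. There are 200 camera calls.

### The job

Load-test the valve spring that stands on the bench tester: while nothing is on the spring, press the tester's red, yellow and green keys right down one after another in that order (power, units, zero), never two together. Then fetch the grooved aluminium spring retainer, put it over the guide stem so that it sits flat on the steel ring on top of the spring, press it down until the spring is against its stop, and finish while still holding it pressed there for the load reading. Keep off the keys while the spring is loaded, and do not shift the bush or the oil can.

Things in the scene. Friction and masses are not known exactly. Their poses are not given: they have to be found in the camera images.
- retainer_centre (a point): Centre (half-way up) of the loose valve spring retainer: a round bright aluminium part with a groove round its side, 32 mm across, 14 mm high, about 30 g, with a 13 mm hole through the middle. It lies flat on the bench, z axis up, with six small black dots on its upper face. It is the only one. It can be held by its rim in any direction.
- ring_top (a point): Centre of the upper face of the flat steel ring (30 mm across, 4 mm thick, smaller than the retainer) on top of the tester's valve spring, the guide stem standing up through it. Moves down with the spring; z axis up. Free, it is 90 mm above the bench; at the stop 78 mm. The spring below is 28 mm across and stands on a 68 mm wide platen whose top is 40 mm above the bench, so there is room for fingertips beside the ring.
- stem_tip (a point): Tip of the tester's fixed upright guide stem, 9 mm thick with a tapered nose (3 mm across at the tip, full thickness 8 mm below it). The tip is 112 mm above the bench, that is 22 mm above the free ring and 34 mm above the ring at its stop. The retainer's hole goes over it with 2 mm to spare all round.
- tester: The spring tester, heavy and fixed to the bench: blue cast base 130 x 200 mm (along its x and y), with the valve spring on its right half (as seen by the robot) and a grey readout housing with a display and a row of three keys on its left half. Origin under the middle of the base; x axis away from the robot, z up. The spring's axis is at x = +5, y = -52 mm in this frame. Nothing of it stands higher than the stem tip (112 mm); the display's rear edge is about 70 mm high.
- key_power_top (a point): Centre of the top of the red power key, the left one of the row of three. Each key is an 18 mm square cap; their centres are 29 mm apart and their tops 58 mm above the bench, 6 mm above the housing. The display's edge begins about 32 mm behind the key centres and is up to 12 mm higher than the keys.
- key_units_top (a point): Centre of the top of the yellow units key, the middle one.
- key_zero_top (a point): Centre of the top of the green zero key, the right one (next to the spring).
- key_power (a joint): Travel of the red key in m: 0 up, 0.004 fully down. It springs back; it starts to move at about 2 N and takes 4.6 N fully down. Counts as pressed beyond 0.0025 with the other keys up. The other two are alike.
- key_units (a joint): Travel of the yellow key in m, as for the red one.
- key_zero (a joint): Travel of the green key in m, as for the red one.
- spring_ring (a joint): Compression of the valve spring in m: 0 free, 0.012 against its stop. The spring pushes back with 3 N at the start of its travel and 13 N at the stop; beyond that it is solid.
- bush: Bystander: dull grey plain bush standing on end, 27 mm across, 26 mm high, with a small hole; origin under its centre. It may change places with the retainer. The big cast intake manifold on the bench, fixed, begins some 30 mm behind bush and retainer (a low plate) and rises behind that to about 220 mm above the bench: come and go in front of the manifold, not across it.
- oil_can: Bystander: red oil can with a long spout, 68 mm across, 152 mm high, at the back; origin under its centre.

How it is judged:
On the way, in this order (a step that is already met when the one before it is completed fails the run):
1. the red power key is pressed alone, the spring bare and free (value of joint key_power above 0.0025 m and value of joint each of key_units, key_zero, spring_ring below 0.001 m and contact force between retainer and spring_ring below 0.1 N), for 0.1 s.
2. then the yellow units key is pressed alone, the spring bare and free (value of joint key_units above 0.0025 m and value of joint each of key_power, key_zero, spring_ring below 0.001 m and contact force between retainer and spring_ring below 0.1 N), for 0.1 s.
3. then the green zero key is pressed alone, the spring bare and free (value of joint key_zero above 0.0025 m and value of joint each of key_power, key_units, spring_ring below 0.001 m and contact force between retainer and spring_ring below 0.1 N), for 0.1 s.
4. then the retainer is over the stem, flat on the spring's ring (horizontal distance between retainer_centre and ring_top below 0.004 m and z of retainer_centre in the frame of ring_top below 0.0095 m and angle between retainer_centre's own z axis and vertical below 0.12 rad and contact force between retainer and spring_ring above 0.15 N), for 0.2 s.
At the end, for the whole second after the job is handed in: Held by the robot: retainer flat on the ring (4 mm off centre, 0.12 rad, 2.5 mm gap at most) bearing on it with over 8 N, spring compressed at least 10.5 of 12 mm, at rest, keys up; bush and oil can within 30 mm of where they stood (horizontal distance between retainer_centre and ring_top below 0.004 m and z of retainer_centre in the frame of ring_top below 0.0095 m and angle between retainer_centre's own z axis and vertical below 0.12 rad and value of joint spring_ring above 0.0105 m and contact force between retainer and spring_ring above 8 N and contact force between any of the fingers, the arm and retainer above 3 N and linear speed of retainer below 0.01 m/s and value of joint each of key_power, key_units, key_zero below 0.001 m and distance of each of bush, oil_can from where it was at the start of the episode below 0.03 m); the arm keeps its last pose, push and grip.
It fails at once if two keys are pressed at once (value of joint each of key_power, key_units above 0.002 m or value of joint each of key_units, key_zero above 0.002 m or value of joint each of key_power, key_zero above 0.002 m).
It fails at once if a key is pressed while the spring is loaded (value of joint spring_ring above 0.003 m and value of joint any of key_power, key_units, key_zero above 0.002 m).
It fails at once if the bush or oil can is knocked away by more than 30 mm (distance of any of bush, oil_can from where it was at the start of the episode above 0.03 m).
It also fails if it takes over 61 s, if anything falls off the work surface, if the arm or the gripper's body presses on something with over 40 N, if the wrist force passes 120 N, or if a joint passes its speed limit or range.

## Working session

There is one attempt and no reset: what is moved stays moved. The work goes in short steps, Python scripts to look and compute and a tool call to move; the robot and the scene stay as the last step left them, time stands still between calls to the robot, and variables do not carry over. Pictures are saved under pics/ and viewed, at most 10 in all, crops included, and the job is handed in when it is done.

Besides the shell and the picture viewer there is one more tool, called after "Emit:" as name(argument=value, ...) on one line, values as JSON. send_rows: Moves the arm, as the interface text tells. Its arguments: {"type":"object","properties":{"series":{"type":"array","items":{"type":"number"}},"grip_force":{"type":"number"}},"required":["series"]}

```bash
mkdir -p pics; cat > h.py <<'E'
import numpy as np, cv2, pickle
from scipy.spatial.transform import Rotation as R
from plant import manip, viewer
def snap(name,fn):
    o=manip.get_obs(); s=viewer.snapshot(name); s['obs']=o
    if 'tool_from_camera' in s:
        T=np.array(s['tool_from_camera']); Rt=R.from_quat(o['tcp_rot']).as_matrix()
        s['C']=Rt@T[:3,3]+np.array(o['tcp_pos']); s['M']=Rt@T[:3,:3]
    else:
        s['C']=np.array(s['xyz']); r=np.array(s['rotation']); s['M']=r if r.shape==(3,3) else R.from_quat(r).as_matrix()
    cv2.imwrite('pics/'+fn+'.png',s['frame'][...,::-1]); pickle.dump(s,open(fn+'.pkl','wb')); return s
def load(fn): return pickle.load(open(fn+'.pkl','rb'))
def ray(s,u,v):
    d=s['M']@np.array([(u-s['cx'])/s['fx'],(v-s['cy'])/s['fy'],1]); return s['C'],d
def onz(s,u,v,z):
    c,d=ray(s,u,v); return c+d*(z-c[2])/d[2]
def proj(s,p):
    q=s['M'].T@(np.array(p)-s['C']); return s['fx']*q[0]/q[2]+s['cx'],s['fy']*q[1]/q[2]+s['cy']
def blobs(s,lo,hi,amin=40):
    m=cv2.inRange(cv2.cvtColor(s['frame'],cv2.COLOR_RGB2HSV),np.array(lo),np.array(hi))
    n,l,st,c=cv2.connectedComponentsWithStats(m)
    return [(c[i].round(1),st[i].tolist()) for i in range(1,n) if st[i][4]>=amin]
E
python3 - <<'E'
from h import *
for n in ['scene','side','wrist']:
    s=snap(n,n+'0'); print(n,s['C'],s['M'].round(3).tolist(),s['fx'])
    for k,lo,hi in [('r',(0,140,80),(8,255,255)),('y',(20,140,100),(35,255,255)),('g',(45,100,60),(85,255,255))]: print(k,blobs(s,lo,hi))
print(manip.get_obs())
a=np.hstack([load(n+'0')['frame'] for n in ['scene','side']])
E
```

```text
scene [0.19364112 0.58454125 0.73505236] [[-0.881, -0.29, 0.373], [-0.473, 0.528, -0.706], [0.008, -0.798, -0.602]] 480.08151644938766
r [(array([500.6,  50.5]), [491, 28, 19, 33, 274]), (array([481., 182.]), [470, 179, 18, 11, 40]), (array([381.4, 245. ]), [377, 241, 10, 8, 59])]
y [(array([387.3, 238.6]), [383, 235, 10, 8, 55]), (array([622.4, 249.5]), [606, 244, 34, 11, 290])]
g [(array([392.8, 232.6]), [388, 229, 10, 8, 59])]
side [0.17113942 0.56704451 0.59363406] [[-0.861, -0.252, 0.443], [-0.509, 0.457, -0.729], [-0.018, -0.853, -0.522]] 524.8382265397989
r [(array([541. ,  48.3]), [534, 36, 14, 22, 168]), (array([520.9, 192.5]), [516, 188, 12, 9, 58]), (array([411.2, 248.5]), [406, 245, 12, 8, 68])]
y [(array([418.1, 242.2]), [413, 239, 12, 8, 63])]
g [(array([424.8, 236.1]), [420, 233, 11, 7, 54])]
wrist [ 0.3028886  -0.46463053  0.38482217] [[0.434, -0.873, -0.221], [-0.901, -0.422, -0.105], [-0.001, 0.244, -0.97]] 362.09167604553727
r [(array([601. , 165.9]), [590, 162, 22, 11, 72]), (array([564.2, 219.8]), [538, 196, 54, 53, 1397]), (array([186.9, 409.2]), [170, 403, 37, 
[... 218 characters left out ...]

{'time_s': 0.15, 'qpos': array([-1.18761371e+00,  3.00346466e-01,  1.52140432e+00,  2.17633856e-05,
        1.32070759e+00, -6.66093473e-02]), 'qvel': array([ 0.00013463, -0.00146425, -0.00239903, -0.00039486, -0.0021024 ,
        0.00201455]), 'tau': array([ 2.37351023e-04, -5.31957901e+01, -3.52820671e+01,  7.08007487e-02,
        2.36208562e-02, -4.52836548e-05]), 'tcp_pos': array([ 0.23905526, -0.49512147,  0.20502948]), 'tcp_rot': array([ 9.74817819e-01,  2.23002315e-01, -5.78206456e-05, -4.29114540e-04]), 'wrist_force': array([ 0.57751524,  0.8275385 , -0.15941711]), 'wrist_torque': array([-0.05254927,  0.0148105 , -0.01468334]), 'gripper_force': 0.0, 'finger_gap': 1.0000630466792555}
```

View pics/scene0.png

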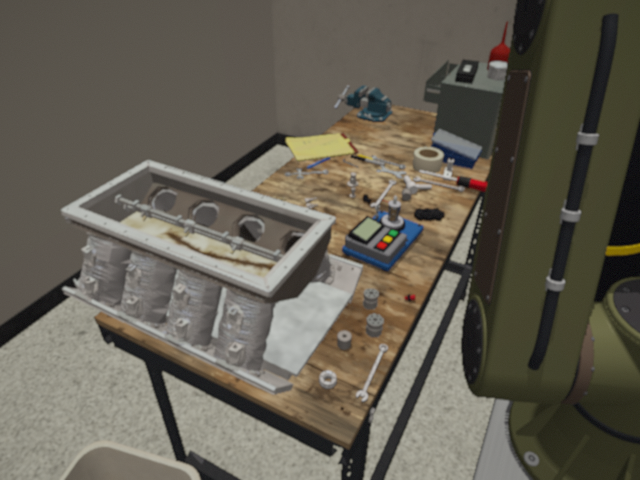

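View pics/side0.png

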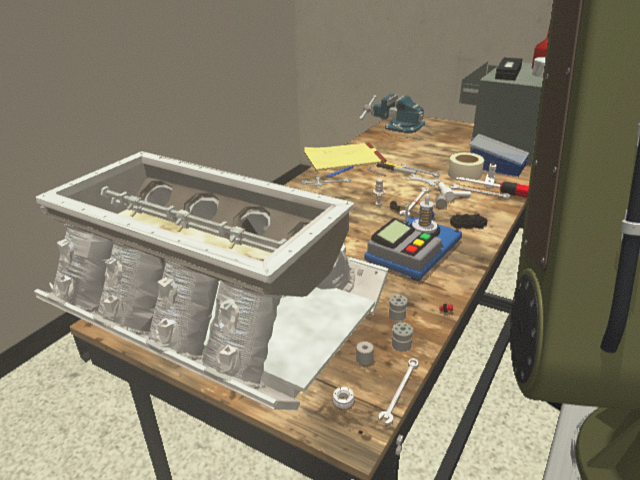

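```bash
python3 - <<'E'
from h import *
s=load('side0');a=load('scene0')
c1=cv2.resize(s['frame'][285:420,320:480],(800,600)[:2] and (700,590),interpolation=cv2.INTER_CUBIC)
cv2.imwrite('pics/c1.png',c1[...,::-1])
for n,st,sd in [('red',(381.4,245),(411.2,248.5)),('yel',(387.3,238.6),(418.1,242.2)),('grn',(392.8,232.6),(424.8,236.1))]:
    print(n,onz(a,*st,.057),onz(s,*sd,.057))
for u,v in [(398,306),(402,335),(365,352),(343,397)]: print(u,v,onz(s,u,v,.01))
print('stem tip',onz(s,428,197,.112))
E
```

```text
red [ 0.47112935 -0.26316252  0.057     ] [ 0.46967393 -0.26346495  0.057     ]
yel [ 0.4682242 -0.2928452  0.057    ] [ 0.46684801 -0.29215292  0.057     ]
grn [ 0.46547025 -0.32161804  0.057     ] [ 0.46397233 -0.32102533  0.057     ]
398 306 [ 0.44150471 -0.14161898  0.01      ]
402 335 [ 0.40443665 -0.07274395  0.01      ]
365 352 [ 0.43973983 -0.00581584  0.01      ]
343 397 [0.42537359 0.09439779 0.01      ]
stem tip [ 0.48618396 -0.38412911  0.112     ]
```

View pics/c1.png

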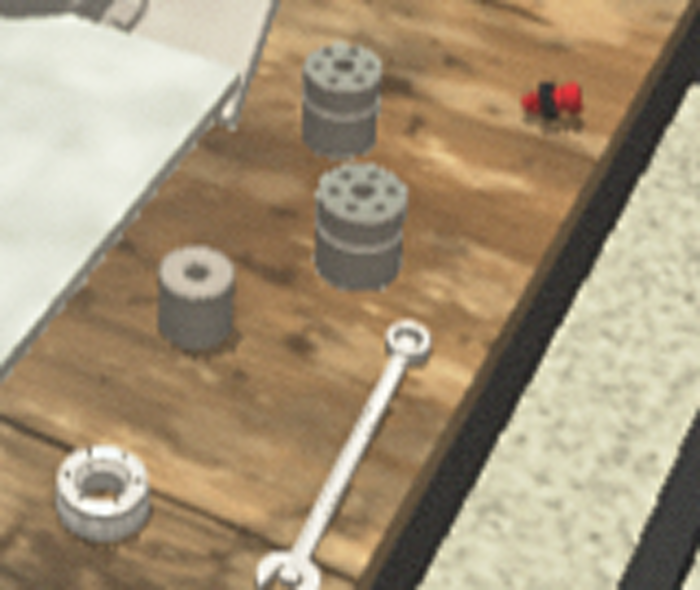

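View pics/wrist0.png

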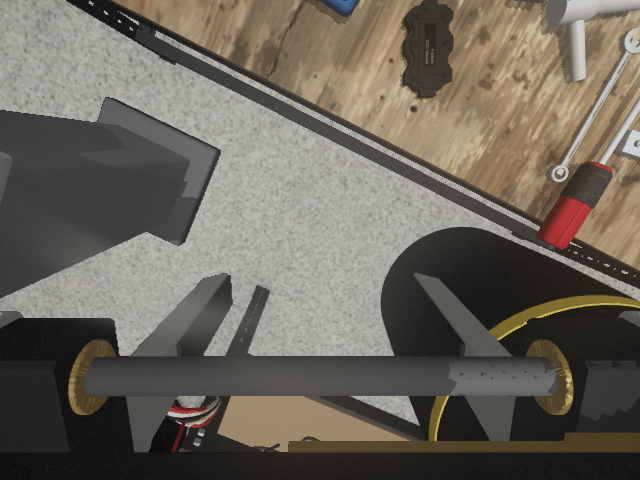

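The side view shows the bright retainer with its hole and dots at (343,397), and the bush at (365,352). The keys are at about (411,248), (418,242) and (425,236), with measured spacing of about 29 mm, which matches. The wrist view doesn't show the work yet, so I'll move above the keys.

Emit:
send_rows(series=[255, 0.029, -0.008, 0, 0, 0, 0, 255, 0.029, -0.008, 0, 0, 0, 0, 255, 0.029, -0.008, 0, 0, 0, 0, 255, 0.029, -0.008, 0, 0, 0, 0, 255, 0.029, -0.008, 0, 0, 0, 0, 255, 0.029, -0.008, 0, 0, 0, 0, 255, 0.029, -0.008, 0, 0, 0, 0, 255, 0.029, -0.008, 0, 0, 0, 0, 255, 0.029, -0.008, 0, 0, 0, 0, 255, 0.029, -0.008, 0, 0, 0, 0])

```text
time_s: 0.98
tcp_pos: [0.4664, -0.2959, 0.2053]
tcp_rot: [0.975, 0.223, -0.0, -0.0]
wrist_force: [0.5, -1.1, 0.0]
finger_gap: 0.326
gripper_force: 0.0
```

Emit:
send_rows(series=[255, 0, 0, 0, 0, 0, -0.102, 255, 0, 0, 0, 0, 0, -0.102, 255, 0, 0, 0, 0, 0, -0.102, 255, 0, 0, 0, 0, 0, -0.102, 255, 0, 0, 0, 0, 0, -0.102, 255, 0, 0, 0, 0, 0, -0.102, 255, 0, 0, 0, 0, 0, -0.102, 255, 0, 0, 0, 0, 0, -0.102, 255, 0, 0, 0, 0, 0, -0.102, 255, 0, 0, 0, 0, 0, -0.102])

```text
time_s: 1.82
tcp_pos: [0.4654, -0.2971, 0.2052]
tcp_rot: [0.74, 0.672, -0.0, -0.0]
wrist_force: [-0.7, 0.0, -1.0]
finger_gap: -0.0
gripper_force: 0.0
```

```bash
cat >> h.py <<'E'
def rel(p):
    o=manip.get_obs(); r=R.from_quat(o['tcp_rot']).as_matrix()
    return (r.T@(np.array(p)-o['tcp_pos'])*1000).round(1)
E
python3 - <<'E'
from h import *
s=snap('wrist','w1'); o=s['obs']; print(o['tcp_pos'],R.from_quat(o['tcp_rot']).as_matrix().round(3).tolist(),o['time_s'],o['finger_gap'],o['qpos'].round(2))
for k,lo,hi in [('r',(0,140,80),(8,255,255)),('y',(20,140,100),(35,255,255)),('g',(45,100,60),(85,255,255))]:
    for c,st in blobs(s,lo,hi,200): print(k,c,st,onz(s,*c,.058))
E
```

```text
[ 0.46540076 -0.29707137  0.20516122] [[0.096, 0.995, -0.0], [0.995, -0.096, 0.0], [0.0, -0.0, -1.0]] 1.8167 -3.104743345512636e-06 [-0.63  0.31  1.51 -0.    1.32 -0.54]
r [611.   82.8] [569, 35, 71, 89, 4337] [ 0.71995835 -0.19482257  0.058     ]
r [323.3 194.2] [314, 184, 20, 20, 326] [ 0.47118433 -0.26438201  0.058     ]
g [323.5 254.7] [315, 246, 18, 18, 312] [ 0.46602771 -0.32085128  0.058     ]
```

View pics/w1.png

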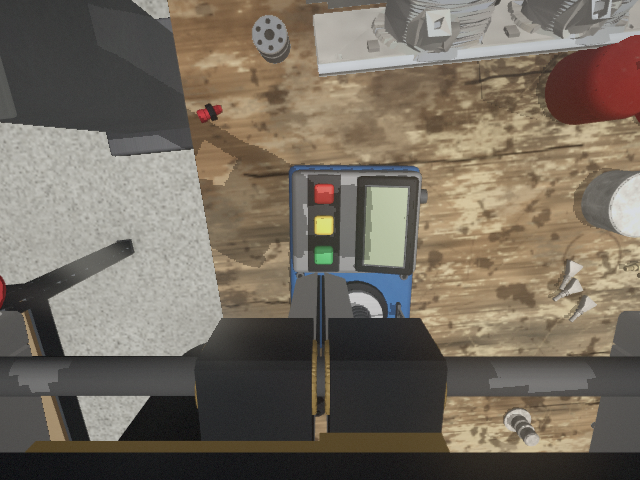

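The wrist view shows the key row clearly: red (323,194), yellow (324,225), green (323,255). The display is to the right and the closed fingers are just below. The rays at the key height agree with the first measurement to about 2 mm.

Emit:
send_rows(series=[255, 0.0331, 0.0026, 0, 0, 0, 0, 255, 0, 0, 0.035, 0, 0, 0, 255, 0, 0, 0.035, 0, 0, 0, 255, 0, 0, 0.035, 0, 0, 0, 255, 0, 0, 0.035, 0, 0, 0, 255, 0, 0, 0, 0, 0, 0, 255, 0, 0, 0.006, 0, 0, 0, 255, 0, 0, 0.006, 0, 0, 0, 255, 0, 0, 0, 0, 0, 0, 255, 0, 0, 0, 0, 0, 0])

```text
time_s: 2.7
tcp_pos: [0.4722, -0.265, 0.0551]
tcp_rot: [0.742, 0.67, 0.0, 0.001]
wrist_force: [-0.0, -0.4, 4.3]
finger_gap: 0.002
gripper_force: 1.9
```

Emit:
send_rows(series=[255, 0, 0, 0.001, 0, 0, 0, 255, 0, 0, 0, 0, 0, 0, 255, 0, 0, 0, 0, 0, 0, 255, 0, 0, -0.02, 0, 0, 0, 255, 0, 0, 0, 0, 0, 0, 255, -0.0283, 0, 0, 0, 0, 0, 255, 0, 0, 0, 0, 0, 0, 255, 0, 0, 0.008, 0, 0, 0, 255, 0, 0, 0.006, 0, 0, 0, 255, 0, 0, 0, 0, 0, 0])

```text
time_s: 3.53
tcp_pos: [0.4681, -0.2919, 0.0568]
tcp_rot: [0.742, 0.671, -0.0, -0.001]
wrist_force: [-2.2, -1.1, 2.4]
finger_gap: 0.005
gripper_force: 1.3
```

Emit:
send_rows(series=[255, 0, 0, 0.006, 0, 0, 0, 255, 0, 0, 0, 0, 0, 0, 255, 0, 0, 0, 0, 0, 0, 255, 0, 0, 0, 0, 0, 0])

```text
time_s: 3.87
tcp_pos: [0.4688, -0.2923, 0.0539]
tcp_rot: [0.742, 0.671, 0.0, 0.0]
wrist_force: [-9.5, 5.8, 22.8]
finger_gap: 0.009
gripper_force: 11.5
```

Emit:
send_rows(series=[255, 0, 0, -0.02, 0, 0, 0, 255, 0, 0, 0, 0, 0, 0, 255, -0.0283, 0, 0, 0, 0, 0, 255, 0, 0, 0, 0, 0, 0, 255, 0, 0, 0.01, 0, 0, 0, 255, 0, 0, 0.009, 0, 0, 0, 255, 0, 0, 0, 0, 0, 0, 255, 0, 0, 0, 0, 0, 0, 255, 0, 0, 0, 0, 0, 0])

```text
time_s: 4.62
tcp_pos: [0.4659, -0.3206, 0.054]
tcp_rot: [0.742, 0.671, -0.0, 0.001]
wrist_force: [-7.0, 1.3, 19.6]
finger_gap: 0.005
gripper_force: 9.9
```

Emit:
send_rows(series=[255, 0, 0, -0.037, 0, 0, 0, 255, 0, 0, -0.037, 0, 0, 0, 255, 0, 0, -0.037, 0, 0, 0, 255, 0, 0, -0.037, 0, 0, 0, 255, 0.037, -0.0073, 0, 0, 0, 0, 255, 0.037, -0.0073, 0, 0, 0, 0, 255, 0.037, -0.0073, 0, 0, 0, 0, 255, 0.037, -0.0073, 0, 0, 0, 0, 255, 0.037, -0.0073, 0, 0, 0, 0, 255, 0.037, -0.0073, 0, 0, 0, 0])

```text
time_s: 5.45
tcp_pos: [0.4436, -0.0931, 0.2]
tcp_rot: [0.742, 0.671, -0.0, -0.001]
wrist_force: [0.8, -0.6, -0.3]
finger_gap: 0.005
gripper_force: 0.0
```

Emit:
send_rows(series=[0, 0.037, -0.0073, 0, 0, 0, 0, 0, 0.037, -0.0073, 0, 0, 0, 0, 0, 0.037, -0.0073, 0, 0, 0, 0, 0, 0.037, -0.0073, 0, 0, 0, 0, 0, 0.037, -0.0073, 0, 0, 0, 0, 0, 0, 0, 0, 0, 0, -0.119, 0, 0, 0, 0, 0, 0, -0.119, 0, 0, 0, 0, 0, 0, -0.119, 0, 0, 0, 0, 0, 0, -0.119, 0, 0, 0, 0, 0, 0, -0.119])

```text
time_s: 6.28
tcp_pos: [0.4262, 0.0929, 0.2]
tcp_rot: [0.51, 0.86, -0.0, -0.001]
wrist_force: [-0.3, -0.1, 0.6]
finger_gap: 0.678
gripper_force: 0.0
```

Emit:
send_rows(series=[0, 0, 0, 0, 0, 0, -0.119, 0, 0, 0, 0, 0, 0, -0.119, 0, 0, 0, 0, 0, 0, -0.119, 0, 0, 0, 0, 0, 0, -0.119, 0, 0, 0, 0, 0, 0, -0.119, 0, 0, 0, 0, 0, 0, -0.119, 0, 0, 0, 0, 0, 0, -0.119, 0, 0, 0, 0, 0, 0, -0.119, 0, 0, 0, 0, 0, 0, -0.119, 0, 0, 0, 0, 0, 0, 0])

```text
time_s: 7.12
tcp_pos: [0.4262, 0.0927, 0.2001]
tcp_rot: [-0.0, 1.0, -0.0, -0.001]
wrist_force: [-0.3, 1.2, 0.8]
finger_gap: 0.999
gripper_force: 0.0
```

```bash
python3 - <<'E'
from h import *
s=snap('wrist','w2'); o=s['obs']; print(o['tcp_pos'],R.from_quat(o['tcp_rot']).as_euler('xyz').round(3),o['time_s'],o['finger_gap'],o['qpos'].round(2))
print('pred',proj(s,[.425,.094,.014]))
E
```

```text
[0.42623533 0.09271645 0.20014573] [-3.141e+00 -2.000e-03 -3.141e+00] 7.1167 0.9994408288250625 [ 0.13  0.05  1.83  0.    1.27 -1.44]
pred (np.float64(321.73819045866446), np.float64(221.11141739286106))
```

View pics/w2.png

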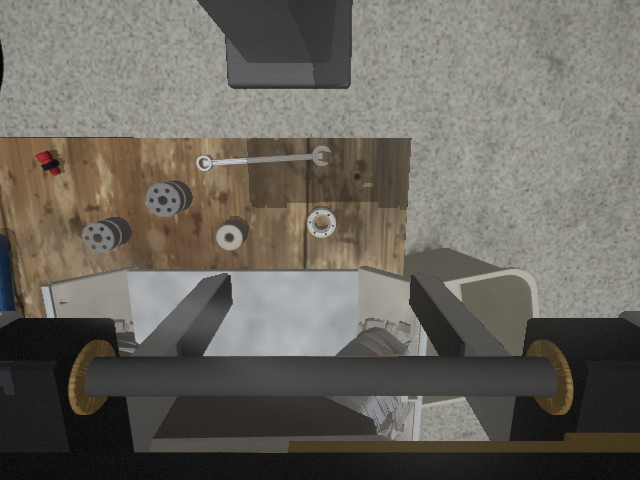

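The wrist view shows the retainer, a bright ring with a hole and six dots, at about (321,222). The bush is at (230,236), and the manifold plate's edge is at v≈268.

```bash
python3 - <<'E'
from h import *
s=load('w2'); f=s['frame'][195:250,290:350]
hsv=cv2.cvtColor(f,cv2.COLOR_RGB2HSV)
m=((hsv[...,1]<50)&(hsv[...,2]>110)).astype('uint8')
cs,_=cv2.findContours(m,cv2.RETR_EXTERNAL,cv2.CHAIN_APPROX_NONE)
c=max(cs,key=cv2.contourArea)+np.array([290,195])
(u,v),r=cv2.minEnclosingCircle(c); x,y,w,h=cv2.boundingRect(c); print(u,v,r,(x,y,w,h))
e=cv2.fitEllipse(c); print(e)
for z in (.014,.01): p=onz(s,*e[0],z); print(p,rel([p[0],p[1],.002]), np.linalg.norm(onz(s,e[0][0]-w/2,e[0][1],z)-onz(s,e[0][0]+w/2,e[0][1],z)))
print('plate edge',onz(s,321,268,.005))
E
```

```text
321.1914978027344 222.574462890625 14.919912338256836 (307, 208, 29, 30)
((321.0521240234375, 222.81239318847656), (28.40412139892578, 28.5830135345459), 172.33932495117188)
[0.4267773  0.09329665 0.014     ] [ -0.7   0.7 198.4] 0.029824393926238865
[0.42755084 0.09330461 0.01      ] [ -1.5   0.7 198.4] 0.030150212123212835
plate edge [0.47848259 0.09329728 0.005     ]
```

Emit:
send_rows(series=[0, -0.001, 0.0007, 0.038, 0, 0, 0, 0, 0, 0, 0.038, 0, 0, 0, 0, 0, 0, 0.038, 0, 0, 0, 0, 0, 0, 0.038, 0, 0, 0, 0, 0, 0, 0.035, 0, 0, 0, 0, 0, 0, 0.009, 0, 0, 0, 0, 0, 0, 0, 0, 0, 0, 100, 0, 0, 0, 0, 0, 0, 140, 0, 0, 0, 0, 0, 0, 160, 0, 0, 0, 0, 0, 0], grip_force=20)

```text
time_s: 8.0
tcp_pos: [0.429, 0.0931, 0.0072]
tcp_rot: [0.003, 1.0, 0.0, 0.002]
wrist_force: [-0.1, 0.7, -0.6]
finger_gap: 0.824
gripper_force: 0.0
```

Emit:
send_rows(series=[255, 0, 0, 0, 0, 0, 0, 255, 0, 0, 0, 0, 0, 0, 255, 0, 0, 0, 0, 0, 0, 255, 0, 0, 0, 0, 0, 0, 255, 0, 0, 0, 0, 0, 0, 255, 0, 0, 0, 0, 0, 0], grip_force=60)

```text
time_s: 8.5
tcp_pos: [0.4279, 0.0929, 0.0055]
tcp_rot: [0.003, 1.0, -0.0, 0.0]
wrist_force: [0.7, -0.5, 0.3]
finger_gap: 0.398
gripper_force: 0.0
```

Emit:
send_rows(series=[145, 0, 0, 0.0025, 0, 0, 0, 145, 0, 0, 0, 0, 0, 0, 255, 0, 0, 0, 0, 0, 0, 255, 0, 0, 0, 0, 0, 0, 255, 0, 0, 0, 0, 0, 0, 255, 0, 0, 0, 0, 0, 0], grip_force=60)

```text
time_s: 9.0
tcp_pos: [0.4279, 0.0929, 0.003]
tcp_rot: [0.003, 1.0, 0.0, -0.0]
wrist_force: [0.1, -0.2, -0.7]
finger_gap: 0.304
gripper_force: 59.9
```

Emit:
send_rows(series=[255, 0, 0, -0.02, 0, 0, 0, 255, 0, 0, -0.035, 0, 0, 0, 255, 0, 0, -0.035, 0, 0, 0, 255, 0, 0, -0.035, 0, 0, 0, 255, 0, 0, -0.035, 0, 0, 0, 255, 0, 0, 0, 0, 0, 0])

```text
time_s: 9.5
tcp_pos: [0.4302, 0.0933, 0.169]
tcp_rot: [0.003, 1.0, 0.001, 0.005]
wrist_force: [0.9, 0.7, -0.8]
finger_gap: 0.303
gripper_force: 59.9
```

```bash
python3 - <<'E'
from h import *
s=snap('wrist','w3'); t=snap('side','s3'); o=s['obs']; print(o['tcp_pos'],o['finger_gap'],o['gripper_force'])
p=o['tcp_pos']+np.array([0,0,.011]); print('top pred',proj(s,p),proj(t,p))
u,v=map(int,proj(t,p)); a=cv2.resize(t['frame'][max(0,v-60):v+60,max(0,u-60):u+60],(390,390),interpolation=cv2.INTER_CUBIC)
u,v=map(int,proj(s,p)); b=cv2.resize(s['frame'][v-80:v+80,u-80:u+80],(390,390),interpolation=cv2.INTER_CUBIC)
cv2.imwrite('pics/c3.png',np.hstack([a,b])[...,::-1]); print(u,v)
E
```

```text
[0.43020995 0.09325011 0.16901419] 0.30347233291947245 59.94218535750406
top pred (np.float64(320.6464039261656), np.float64(296.9480760560956)) (np.float64(340.6466520024459), np.float64(302.083491892543))
320 296
```

View pics/c3.png

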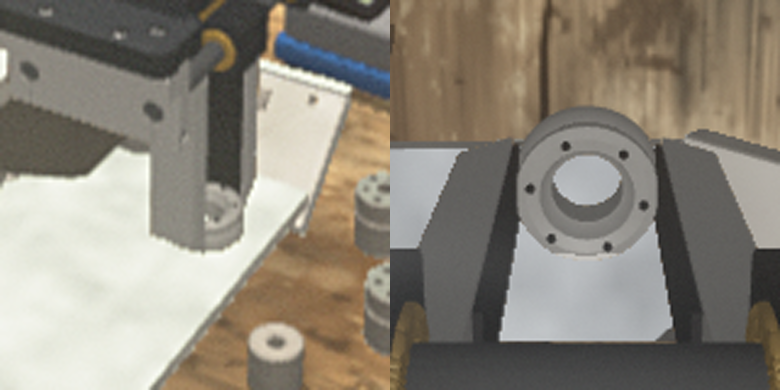

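The side crop shows the retainer held level between the pads. In the wrist crop its dot centroid is at about (321,297), on the prediction for a centred grasp, so it is within about 0.5 mm. Next I'll fly in front of the manifold to stand 55 mm behind the stem and look.

Emit:
send_rows(series=[255, 0, -0.03, 0, 0, 0, 0, 255, 0, -0.04, 0, 0, 0, 0, 255, 0, -0.04, 0, 0, 0, 0, 255, 0, -0.04, 0, 0, 0, 0, 255, 0, -0.04, 0, 0, 0, 0, 255, 0, -0.04, 0, 0, 0, 0, 255, 0, -0.04, 0, 0, 0, 0, 255, 0, -0.04, 0, 0, 0, 0, 255, 0, -0.04, 0, 0, 0, 0, 255, 0, -0.04, 0, 0, 0, 0])

```text
time_s: 10.43
tcp_pos: [0.4246, -0.2987, 0.161]
tcp_rot: [0.003, 1.0, 0.001, -0.001]
wrist_force: [1.4, 0.4, 0.1]
finger_gap: 0.305
gripper_force: 59.9
```

Emit:
send_rows(series=[255, -0.022, -0.02, 0, 0, 0, 0, 255, -0.03, -0.02, 0, 0, 0, 0, 255, -0.03, -0.02, 0, 0, 0, 0, 255, -0.03, -0.02, 0, 0, 0, 0, 255, 0, -0.008, 0, 0, 0, 0, 255, 0, 0, 0, 0, 0, 0, 255, 0, 0, 0, 0, 0, 0])

```text
time_s: 11.02
tcp_pos: [0.5362, -0.3853, 0.1609]
tcp_rot: [0.003, 1.0, 0.001, -0.001]
wrist_force: [-0.2, -0.1, -0.0]
finger_gap: 0.306
gripper_force: 59.9
```

```bash
python3 - <<'E'
from h import *
s=snap('wrist','w4'); o=s['obs']; print(o['tcp_pos'],R.from_quat(o['tcp_rot']).as_rotvec().round(4),o['finger_gap'],o['gripper_force'],o['qpos'].round(2),o['time_s'])
p=o['tcp_pos']+np.array([0,0,.011]); print('ret',proj(s,p)); print('stem pred',proj(s,[.486,-.384,.112]))
for k,lo,hi in [('r',(0,140,80),(8,255,255)),('y',(20,140,100),(35,255,255)),('g',(45,100,60),(85,255,255))]:
    for c,st in blobs(s,lo,hi,200): print(k,c,st,onz(s,*c,.058))
cv2.imwrite('pics/c4.png',cv2.resize(s['frame'][120:360,180:460],(700,600),interpolation=cv2.INTER_CUBIC)[...,::-1])
E
```

```text
[ 0.53619165 -0.38526986  0.16088283] [-9.8000e-03 -3.1391e+00 -3.1000e-03] 0.3063681256152546 59.941691576095764 [-0.68  0.58  1.22  0.    1.34 -2.24] 11.0167
ret (np.float64(320.6593677968112), np.float64(296.72086495284026))
stem pred (np.float64(321.891870179731), np.float64(184.89999087906412))
r [569.   17.8] [560, 9, 19, 18, 243] [ 0.37619706 -0.21047025  0.058     ]
r [477.2 158.4] [464, 146, 27, 26, 556] [ 0.47149439 -0.26523955  0.058     ]
r [538.9 427.6] [516, 397, 50, 56, 2008] [ 0.71451066 -0.18432023  0.058     ]
g [402.7 151.1] [390, 139, 26, 25, 529] [ 0.46572256 -0.32229445  0.058     ]
```

View pics/c4.png

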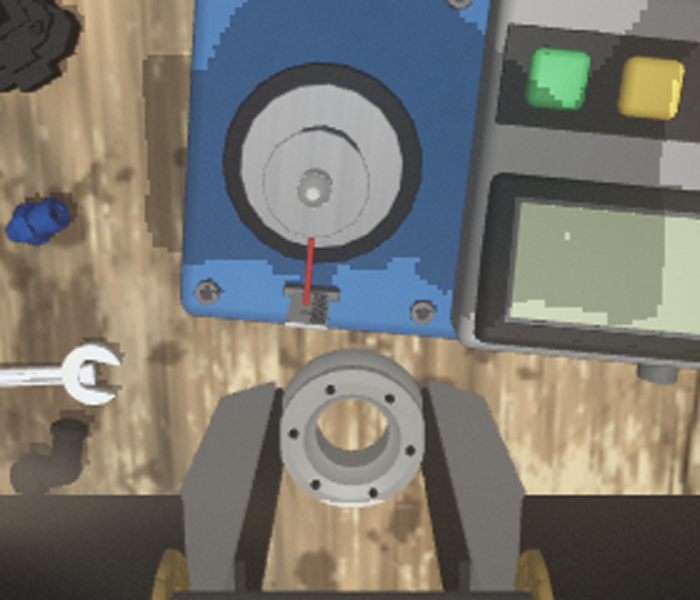

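The stem tip is at full-frame (304.8,196.4) and the ring centre at about (306.4,193.2). The retainer is still centred in the pads at (320.7,296.4).

```bash
python3 - <<'E'
from h import *
s=load('w4')
t=onz(s,304.8,196.4,.112); r=onz(s,306.4,193.2,.09); print(t,r)
hsv=cv2.cvtColor(s['frame'],cv2.COLOR_RGB2HSV)
# stem bright tip refine
g=cv2.cvtColor(s['frame'],cv2.COLOR_RGB2GRAY)[186:206,295:315]
print(g[4:16,4:16])
# platen dark rim ellipse at z~.04
k=hsv[...,2]; m=(k<75).astype('uint8'); m[:140]=0; m[230:]=0; m[:,:262]=0; m[:,355:]=0
c=max(cv2.findContours(m,cv2.RETR_EXTERNAL,cv2.CHAIN_APPROX_NONE)[0],key=cv2.contourArea); e=cv2.fitEllipse(c); print(e,onz(s,*e[0],.037))
rd=np.array([.4715,-.2652]);gr=np.array([.4657,-.3223]);y=(rd-gr)/np.linalg.norm(rd-gr); print('yaw',np.arctan2(-y[0],y[1]))
print('rel tip',rel([t[0],t[1],.1609]))
E
```

```text
[ 0.49312609 -0.39483474  0.112     ] [ 0.49352694 -0.39460784  0.09      ]
[[169 159 163 152 137 140 141 138 140 154 146 117]
 [169 156 138 144 145 148 148 146 144 140 135 123]
 [161 140 145 147 147 149 149 149 149 146 140 136]
 [177 142 146 148 152 152 153 150 147 147 144 139]
 [153 142 149 151 155 159 159 154 151 147 143 140]
 [137 143 149 156 175 187 194 173 155 148 145 139]
 [139 146 149 161 206 205 205 202 178 149 144 138]
 [134 142 149 173 206 207 206 204 179 146 143 139]
 [150 139 146 168 206 206 207 205 190 143 139 136]
 [149 138 142 149 179 203 202 187 144 141 135 132]
 [168 148 137 138 144 158 156 140 139 136 135 135]
 [169 169 156 136 135 137 136 134 136 137 171 177]]
((308.28338623046875, 184.85508728027344), (73.64901733398438, 74.79586029052734), 157.80807495117188) [ 0.49241873 -0.39489528  0.037     ]
yaw -0.10122898409589363
rel tip [ 43. -10.   1.]
```

Tip, ring and platen rays all agree on (0.493,-0.395) to within 1 mm. Next I'll move above the stem, lower to just clear of the tip, and look through the hole.

Emit:
send_rows(series=[255, 0.022, -0.005, 0, 0, 0, 0, 255, 0.021, -0.005, 0, 0, 0, 0, 255, 0, 0, 0, 0, 0, 0, 255, 0, 0, 0.02, 0, 0, 0, 255, 0, 0, 0.019, 0, 0, 0, 255, 0, 0, 0, 0, 0, 0, 255, 0, 0, 0, 0, 0, 0])

```text
time_s: 11.65
tcp_pos: [0.4936, -0.3947, 0.124]
tcp_rot: [0.003, 1.0, 0.0, -0.0]
wrist_force: [1.2, -0.4, 0.3]
finger_gap: 0.307
gripper_force: 59.9
```

```bash
python3 - <<'E'
from h import *
s=snap('wrist','w5'); o=s['obs']; print(o['tcp_pos'],R.from_quat(o['tcp_rot']).as_rotvec().round(4),o['wrist_force'],o['time_s'])
t=np.array([.493,-.3948,.112]); print('tip pred',proj(s,t),'top',proj(s,o['tcp_pos']+np.array([0,0,.011])),'bot',proj(s,o['tcp_pos']+np.array([0,0,-.003])),rel(t))
cv2.imwrite('pics/c5.png',cv2.resize(s['frame'][255:335,270:370],(750,600),interpolation=cv2.INTER_CUBIC)[...,::-1])
E
```

```text
[ 0.49364428 -0.39472169  0.12399547] [-8.8000e-03 -3.1407e+00 -1.4000e-03] [ 1.19176751 -0.41886487  0.34055665] 11.65
tip pred (np.float64(320.4199950074761), np.float64(279.7362193855025)) top (np.float64(320.63702130663467), np.float64(296.75186393769997)) bot (np.float64(320.5920761520386), np.float64(286.6170666338266)) [ 1.1  0.4 13. ]
```

View pics/c5.png

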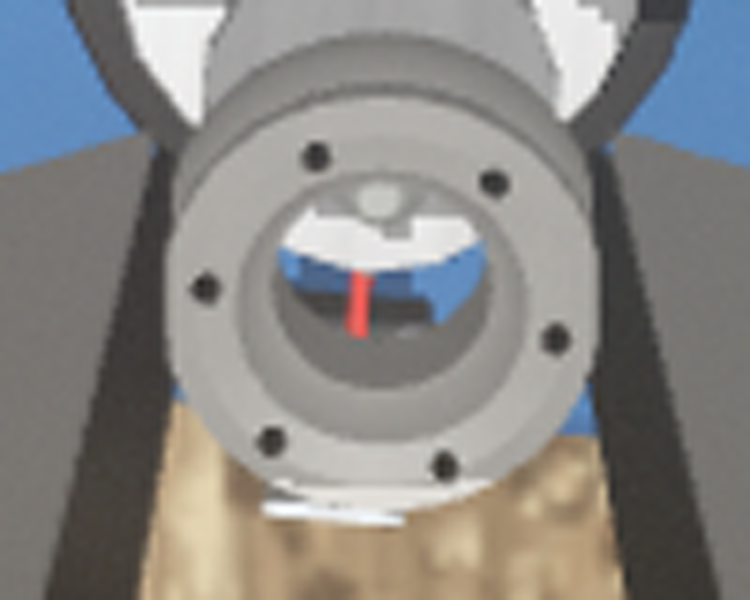

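Through the hole the tip is at (320.7,281.7) and the dot centroid at (320.8,296.6). That puts the stem under the hole's centre within about 0.3 mm, so I'll lower straight down.

Emit:
send_rows(series=[255, 0, 0, 0.006, 0, 0, 0, 255, 0, 0, 0.006, 0, 0, 0, 255, 0, 0, 0.006, 0, 0, 0, 255, 0, 0, 0.006, 0, 0, 0, 255, 0, 0, 0.006, 0, 0, 0, 255, 0, 0, 0, 0, 0, 0, 255, 0, 0, 0, 0, 0, 0])

```text
time_s: 12.28
tcp_pos: [0.494, -0.3954, 0.0937]
tcp_rot: [0.003, 1.0, 0.0, -0.0]
wrist_force: [0.7, -0.1, 0.3]
finger_gap: 0.304
gripper_force: 59.9
```

Emit:
send_rows(series=[255, 0, 0, 0.003, 0, 0, 0, 255, 0, 0, 0, 0, 0, 0, 255, 0, 0, 0, 0, 0, 0, 255, 0, 0, 0, 0, 0, 0, 255, 0, 0, 0, 0, 0, 0])

```text
time_s: 12.7
tcp_pos: [0.4942, -0.3956, 0.0914]
tcp_rot: [0.003, 1.0, -0.0, 0.0]
wrist_force: [0.7, -1.1, 3.5]
finger_gap: 0.306
gripper_force: 60.0
```

Emit:
send_rows(series=[255, 0, 0, 0.002, 0, 0, 0, 255, 0, 0, 0.002, 0, 0, 0, 255, 0, 0, 0.002, 0, 0, 0, 255, 0, 0, 0.002, 0, 0, 0, 255, 0, 0, 0.002, 0, 0, 0, 255, 0, 0, 0, 0, 0, 0, 255, 0, 0, 0, 0, 0, 0, 255, 0, 0, 0, 0, 0, 0])

```text
time_s: 13.37
tcp_pos: [0.4943, -0.3957, 0.0818]
tcp_rot: [0.003, 1.0, -0.0, 0.0]
wrist_force: [-1.2, 1.4, 11.2]
finger_gap: 0.307
gripper_force: 60.0
```

Emit:
send_rows(series=[255, 0, 0, 0.0015, 0, 0, 0, 255, 0, 0, 0.0015, 0, 0, 0, 255, 0, 0, 0, 0, 0, 0, 255, 0, 0, 0, 0, 0, 0, 255, 0, 0, 0, 0, 0, 0, 255, 0, 0, 0, 0, 0, 0])

```text
time_s: 13.87
tcp_pos: [0.4944, -0.3957, 0.0806]
tcp_rot: [0.003, 1.0, -0.001, 0.001]
wrist_force: [-7.3, 7.0, 25.9]
finger_gap: 0.307
gripper_force: 60.1
```

The jump to 26 N with the height levelling off at 0.0806 means the spring is on its stop. I'll let it settle and check that nothing has slipped or tilted.

Emit:
send_rows(series=[255, 0, 0, -0.0003, 0, 0, 0, 255, 0, 0, 0, 0, 0, 0, 255, 0, 0, 0, 0, 0, 0, 255, 0, 0, 0, 0, 0, 0, 255, 0, 0, 0, 0, 0, 0, 255, 0, 0, 0, 0, 0, 0])

```text
time_s: 14.37
tcp_pos: [0.4944, -0.3957, 0.0806]
tcp_rot: [0.003, 1.0, -0.001, 0.001]
wrist_force: [-7.0, 5.4, 23.5]
finger_gap: 0.308
gripper_force: 60.1
```

```bash
python3 - <<'E'
from h import *
s=snap('wrist','w6'); t=snap('side','s6'); o=manip.get_obs(); print(o['tcp_pos'],o['wrist_force'],o['finger_gap'])
a=cv2.resize(s['frame'][255:335,270:370],(400,320),interpolation=cv2.INTER_CUBIC)
u,v=map(int,proj(t,o['tcp_pos'])); b=cv2.resize(t['frame'][v-40:v+40,u-50:u+50],(400,320),interpolation=cv2.INTER_CUBIC)
cv2.imwrite('pics/c6.png',np.hstack([a,b])[...,::-1])
print('top pred crop',(np.array(proj(s,o['tcp_pos']+np.array([0,0,.011])))-[270,255])*4)
E
```

```text
[ 0.49440106 -0.39573226  0.08060383] [-5.74106949  5.43271078 23.49648005] 0.3058697290269135
top pred crop [202.40591515 167.50122528]
```

View pics/c6.png

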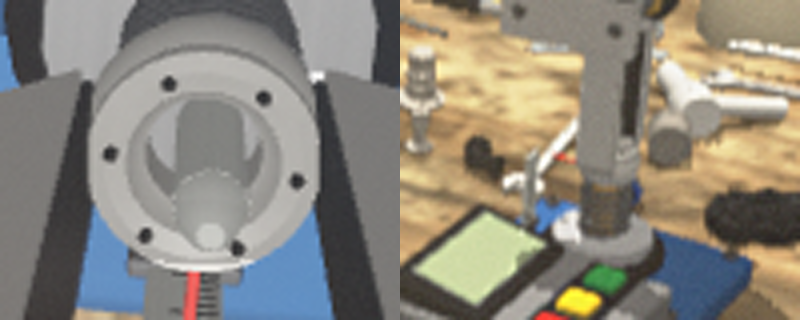

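The stem comes up through the hole, and the dots are where predicted (203,167 against 202,168). The retainer is flat and hasn't slipped, and the keys are up and clear of the fingers. I'm handing in.

```bash
python3 -c "
from plant import manip
print(manip.close_job())"
```

```text
the job is handed in; nothing more can be done
None
```

I pressed the red, yellow and green keys down in that order, put the retainer over the stem flat on the ring, and handed the job in still holding the spring on its stop at about 23 N; the hand-in gave no verdict.

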